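# Index the welding positioner one click and clamp it

## Robot

A 6-joint arm with a two-finger parallel gripper is mounted at the origin on the work surface. World frame = base frame: x ahead of the robot, y to its left, z up, the work surface at z = 0. Lengths are in m, angles in rad, forces in N, time in s.
With the tool pointing down it reaches from about 0.425 to 1.125 m from the base axis. Payload 14.9 kg.
Tool frame: the origin (TCP) lies midway between the tips of the shut fingers; the grasp point (between the pads) lies 19 mm behind it; z points along the fingers, y is the line along which they close (so a half turn about z gives the same grasp; the last joint's range is limited). The gripper opens to 91 mm and grips with 3 to 60 N. Pads are 32 mm wide; open, the fingers measure 118 mm over their backs; the gripper's body (76 mm by 178 mm) begins 60 mm behind the grasp point.
Start: joints at [-0.033, 0.379, 1.734, -0, 1.028, -0.033], TCP at [0.7, -0, 0.214] pointing down, gripper open.
Joint ranges: [-2.77, 2.77], [-0.74, 2.19], [0, 2.66], [-1.06, 4.2], [0.31, 2.87], [-3.08, 3.08]. Speed limits (rad/s): [1.89, 1.89, 2.39, 3.14, 3.14, 3.14].

## Interface

Orientations are given as a rotation vector (axis times angle).
In Python, from bench import robot, vision gives the robot as it stands.
- The arm moves only by the tool jog_arm, never from a script. Its argument "increments" is a list of rows, each an object with "translation": the shift along the tool's x, y, z each as a share of 300 mm, from -1 to 1, a list of three; "spin": the turn about the tool's z as a share of 60 degrees, from -1 to 1; "fingers": the opening, from -1 (shut) to 1 (fully open). In form: [{"translation": [dx, dy, dz], "spin": spin, "fingers": fingers}, ...]. A call has 1 to 5 rows; each row shifts and turns the commanded pose from where the row before left it, along the tool's axes as they then stand; what a row does not reach is not made up. A row lasts 1/10 s, in which the tool goes at most 50 mm and 8.59 degrees, less where a joint would pass 70% of its speed; a pose out of reach is approached as far as the arm can. A call with a number of a shift or a turn outside -1 to 1 is refused whole. A call with a gripper value outside its range is refused whole. The fingers move at their own pace and stop on an object; "force" is the grip in N (left out, the last holds). Time passes only in rows, so rows that do not move let the fingers close. It gives the time, the measured TCP pose, the force, the opening and the grip force at its end, in the units of the state.
- robot.read_state(): the state, without advancing time (a new reading comes with each control period).
- vision.capture(name): name is "scene" or "side" or "wrist"; returns a dict with "pixels" (400x640x3 uint8, red, green, blue), "intrinsics" (3x3 intrinsics, pixels), "origin" and "attitude" of the camera in the world; the wrist camera has in their place "tool_from_camera" (4x4, takes a point from camera to tool coordinates, whose origin is the TCP and whose axes are the flange's). Camera axes: x right, y up, looking along -z (the intrinsics and any distortion apply to the point x, -y, -z); pixel columns grow to the right and rows downward; lengths in m; the calibration is good to about 2 mm. A picture is of the moment at which its call begins: read the wrist's pose just before it. There is no depth.
- robot.close_job(): hands the job in; it is judged then, once.
The state is a dict: "time": time; "joints": joint angles; "joint_vel": joint speeds; "joint_torque": joint torques, N m; "position": TCP position; "tool_rot": TCP orientation; "ft_force": force on the tool from outside, world axes, zero at the start; "moment": the same for the moment, N m; "gripper_width": opening from 0.0 (shut) to 1.0 (fully open); "gripper_force": force on a finger pad.
Only numpy, scipy, OpenCV 4.12 (cv2) and the standard library are available. Lean on these libraries where they do the work, as an engineer would, in place of code of your own. Each camera call takes 0.05 s, during which the arm holds its last target. There are 200 camera calls.

## Task

Take the round table of the welding positioner by its leaning hand lever and turn it one click, and only one, counter-clockwise seen from above, so that the angle bracket comes to the pointer in place of the pipe stub. Once it sits in its detent, throw the clamp lever fully over, away from the robot, and let go. Do not bump the extraction ring over the table or its duct, and leave the other things on the bench where they are.

Things in the scene. Friction and masses are not known exactly. Their poses are not given: they have to be found in the camera images.
- positioner: Fixed welding positioner: grey deck plate 200 (x) by 440 (y) by 14 mm with a 150 mm square housing, 50 mm high over all. Origin on the bench under the table's axis; z up, its -x side faces the robot (yaw within 0.3 rad). Its round steel table, 200 mm across, its top 95 mm above the bench, is centred on the origin and turns about z.
- turntable (a joint): Angle of the table (rad), positive counter-clockwise from above. Sprung detents at 0 (start, within 0.06), 1.047 (next click), 2.094; stops just beyond. Leaving a detent takes up to 0.65 N m (6 N at the hand lever) a quarter of the way; the push falls to nothing half way (0.52), then the table draws itself into the next detent and settles, moderately damped. It can be turned back.
- handle_grip (a point): On the axis of the table's hand lever, a round bare metal post 18 mm thick, 75 mm long, rising from the table's rim (88 mm from its axis) and leaning 35 degrees from vertical, straight outward. The point is 50 mm up it, 117 mm from the table's axis, 136 mm above the bench. At joint 0 it is 30 degrees to the +y side of the positioner's -x direction, a click on 30 degrees to the -y side.
- handle_top (a point): Top end of the axis of the same post, 25 mm beyond the grip point along it, 131 mm from the table's axis, 156 mm above the bench; a 9 mm round end goes beyond it.
- bracket_station (a point): Middle of the foot, on the table's top, of the angle bracket fixed there (45 by 45 mm foot, one 50 mm upright leaf), 60 mm from the axis. It starts one click (60 degrees) before the pointer. The pipe stub (48 mm flange, 47 mm high) starts at the pointer; a T piece follows the bracket.
- pointer (a point): Tip of the fixed steel index pointer, 14 mm square, at the positioner's front (-x) side, 117 mm from the table's axis, 95 mm above the bench.
- fume_ring: Fixed aluminium extraction ring over the table, centred on its axis, inner radius 80, outer 102 to 106 mm, from 225 to 250 mm above the bench. It overhangs the hand lever: a hand coming straight down meets it, so come tilted 25 to 50 degrees, from outside. It hangs on a 36 mm blue duct, 300 mm high, at x 75, y 185 mm on the deck. Origin and axes: the positioner's.
- clamp (a joint): Swing of the clamp lever (rad): starts at 0 to 0.15 leaning towards the positioner's -x (the robot), 0.5 is upright, 1.0 its stop, fully over to +x. It stays where left; about 1 N at its end moves it. A steel rod 10 mm thick on a dark block (70 by 50 mm, 25 mm high) at the -y end of the deck; its pivot is at x -40, y -190 mm from the positioner's origin, 36 mm above the bench.
- clamp_tip (a point): Centre of the 26 mm steel ball at the free end of the clamp lever, 80 mm from the pivot; 106 mm above the bench at joint 0 and 1.0, 116 mm when upright.
- mask: Bystander: black welding mask lying face up, 200 by 170 by 110 mm. Origin under its middle. Leave it.
- hammer: Bystander: hammer 260 mm long, lying. Leave it.
- brush: Bystander: brush, lying. Leave it.
- wrench: Bystander: steel wrench 180 mm long, lying flat between the robot and the positioner. Leave it.
- angle_iron: Bystander: loose length of angle iron, 160 mm long, 60 mm high. Leave it.
- spray_can: Bystander: standing can, 60 mm across, 170 mm high. Leave it.
- tip_pot: Bystander: small brass pot, 56 mm across, 50 mm high, standing on the positioner's deck at its +y end. Leave it.
- tube_offcut: Bystander: steel tube on a flat strip, 120 mm long, 40 mm high. Leave it.

How it is judged:
On the way, in this order (a step that is already met when the one before it is completed fails the run):
1. the table has been turned one click, to the angle bracket's station, before the clamp is thrown (value of joint turntable between 0.947198 and 1.1472 rad and value of joint clamp below 0.5 rad), for 0.3 s.
2. the clamp lever is thrown over with the table in that detent (value of joint turntable between 0.947198 and 1.1472 rad and value of joint clamp above 0.85 rad), for 0.2 s.
At the end, for the whole second after the job is handed in: The table rests within 0.1 rad of its next detent (1.047 rad), and the clamp lever stands beyond 0.85 rad of its 1.0 rad swing, everything let go (all of step 2 and velocity of joint turntable between -0.05 and 0.05 rad/s); the robot touches nothing.
It fails at once if the table is turned on towards a second click (beyond 1.5 rad) (value of joint turntable above 1.5 rad).
It fails at once if the extraction ring or its duct is bumped with more than 10 N (contact force between anything else and fume_ring above 10 N).
It fails at once if a bystander is pushed more than 30 mm, or the can or pot knocked over (distance of any of mask, hammer, brush, wrench, angle_iron, spray_can, tip_pot, tube_offcut from where it was at the start of the episode above 0.03 m or angle between any of spray_can, tip_pot's own z axis and vertical above 0.5 rad).
It also fails if it takes over 54 s, if anything falls off the work surface, if the arm or the gripper's body presses on something with over 40 N, if the wrist force passes 120 N, or if a joint passes its speed limit or range.

## Working session

There is one attempt and no reset: what is moved stays moved. The work goes in short steps, Python scripts to look and compute and a tool call to move; the robot and the scene stay as the last step left them, time stands still between calls to the robot, and variables do not carry over. Pictures are saved under pics/ and viewed, at most 10 in all, crops included, and the job is handed in when it is done.

Besides the shell and the picture viewer there is one more tool, called after ">>>" as name(argument=value, ...) on one line, values as JSON. jog_arm: Moves the arm, as the interface text tells. Its arguments: {"type":"object","properties":{"increments":{"type":"array"},"force":{"type":"number"}},"required":["increments"]}

```bash
ls; mkdir -p pics; python3 - <<'E'
from bench import robot, vision
import cv2,pickle
s=robot.read_state();print(s)
for n in("scene","side"):
    c=vision.capture(n);cv2.imwrite(f"pics/{n}0.png",c["pixels"][:,:,::-1]);pickle.dump(c,open(n+".pkl","wb"))
    print(n,c["intrinsics"],c["origin"],c["attitude"],[k for k in c])
E
```

```text
pics
{'time': 0.0, 'joints': array([-3.33153864e-02,  3.79428995e-01,  1.73476636e+00,  3.89164085e-06,
        1.02850738e+00, -3.33232330e-02]), 'joint_vel': array([-0.00113808,  0.00083863, -0.0011788 , -0.0004183 ,  0.00118971,
       -0.00020941]), 'joint_torque': array([ 6.45993277e-04, -7.63727903e+01, -4.34372771e+01,  6.49972307e-02,
        4.23743343e-02, -1.55693674e-04]), 'position': array([ 6.99606800e-01, -2.46505972e-06,  2.13281113e-01]), 'tool_rot': array([-2.22086000e+00, -2.22087296e+00,  1.18710131e-03]), 'ft_force': array([ 0.69172345, -0.001971  ,  0.98228416]), 'moment': array([ 0.01147883,  0.03156063, -0.02525844]), 'gripper_force': 0.0, 'gripper_width': 0.9980534687367589}
scene [[371.69450981   0.         321.7674915 ]
 [  0.         371.69450981 203.97846199]
 [  0.           0.           1.        ]] [ 1.32963514 -0.01647816  1.08996348] [0.54227115 0.53556863 1.52993958] ['pixels', 'intrinsics', 'origin', 'attitude']
side [[463.22878664   0.         322.24534919]
 [  0.         463.22878664 204.71942444]
 [  0.           0.           1.        ]] [-0.10892027  0.95925749  1.02386282] [ 0.35368561 -1.15997821 -2.37070974] ['pixels', 'intrinsics', 'origin', 'attitude']
```

View pics/scene0.png

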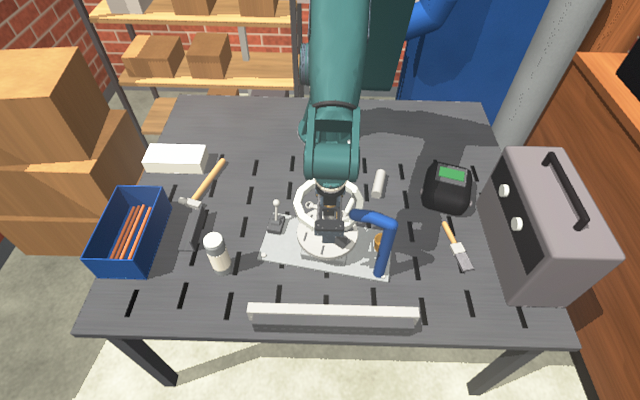

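View pics/side0.png

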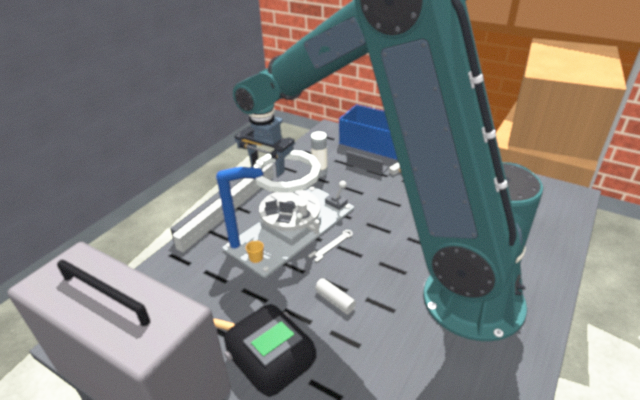

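The scene view shows the positioner deck at about (260-395, 225-280), with the ring near (325,205), the clamp ball at (276,203) and the duct base at (381,272). The side view shows the ring at (288,170), the clamp ball at (343,185) and the pot at (256,250). I'll zoom in.

```bash
cat > h.py <<'E'
import numpy as np,cv2,pickle
from scipy.spatial.transform import Rotation as R
def cam(n): return pickle.load(open(n+".pkl","rb"))
def ray(c,u,v):
    K=c["intrinsics"];d=np.array([(u-K[0,2])/K[0,0],-(v-K[1,2])/K[1,1],-1.])
    return np.array(c["origin"]),R.from_rotvec(c["attitude"]).apply(d)
def onz(c,u,v,z):
    o,d=ray(c,u,v);return o+d*(z-o[2])/d[2]
def proj(c,P):
    K=c["intrinsics"];p=R.from_rotvec(c["attitude"]).inv().apply(np.atleast_2d(P)-c["origin"])
    return np.c_[K[0,2]-K[0,0]*p[:,0]/p[:,2],K[1,2]+K[1,1]*p[:,1]/p[:,2]]
def tri(r1,r2):
    (a,d),(b,e)=r1,r2
    s=np.linalg.lstsq(np.c_[d,-e],b-a,rcond=None)[0]
    p,q=a+d*s[0],b+e*s[1];return (p+q)/2,np.linalg.norm(p-q)
E
python3 - <<'E'
from h import *
a=cam("scene")["pixels"][165:285,250:410,::-1];b=cam("side")["pixels"][145:265,205:365,::-1]
cv2.imwrite("pics/zoom.png",cv2.resize(a,(800,600),interpolation=2))
cv2.imwrite("pics/zoom2.png",cv2.resize(b,(800,600),interpolation=2))
E
```

```text
(no output)
```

View pics/zoom.png

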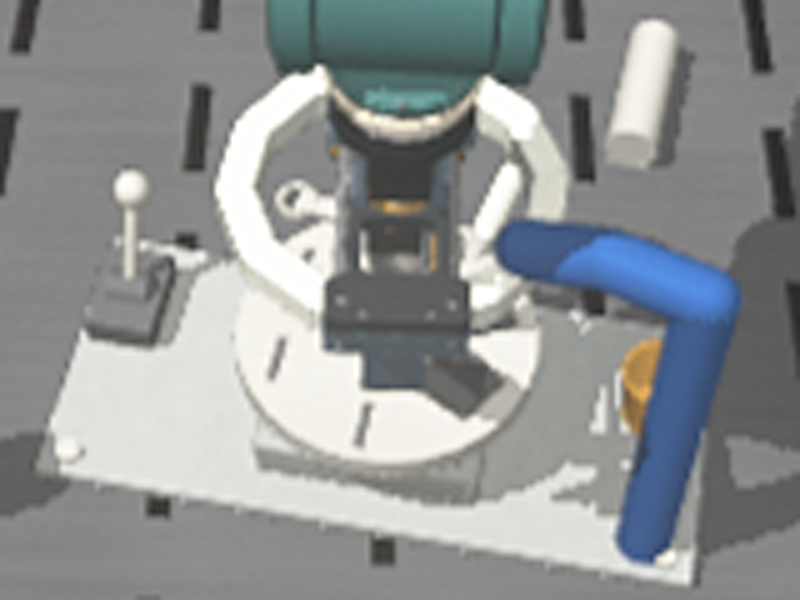

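View pics/zoom2.png

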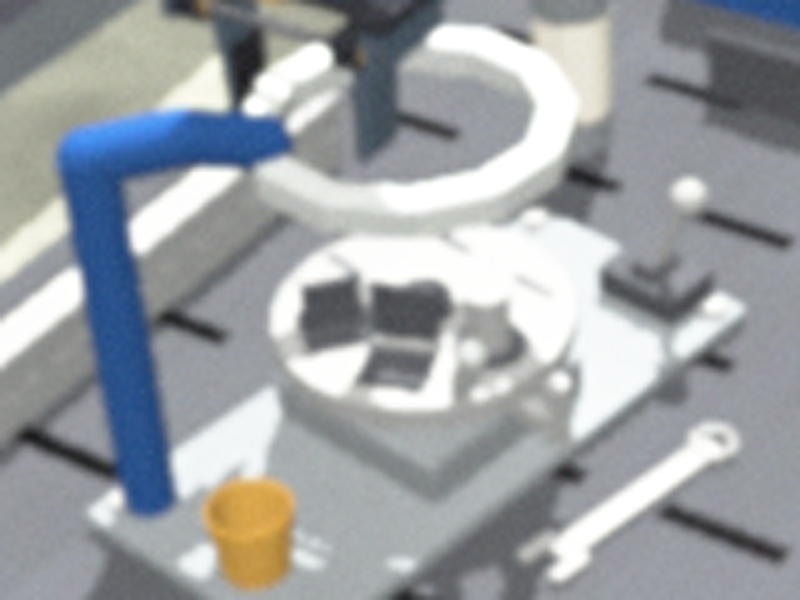

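```bash
cat >> h.py <<'E'
S=lambda u,v:((u+.5)/5-.5+250,(v+.5)/5-.5+165)
D=lambda u,v:((u+.5)/5-.5+205,(v+.5)/5-.5+145)
E
python3 - <<'E'
from h import *
s,d=cam("scene"),cam("side");np.set_printoptions(precision=4,suppress=True)
A=onz(s,*S(38,470),.014);B=onz(s,*S(693,583),.014);C=onz(d,*D(747,306),.014);E=onz(d,*D(88,512),.014)
print("corners +x-y",A,"+x+y",B,"-x-y",C,"side +x+y",E)
print("AB",np.linalg.norm(A-B),"AC",np.linalg.norm(A-C))
yaw=np.arctan2(*(-(B-A)[:2]*[1,-1]))
yv=(B-A)[:2]/np.linalg.norm((B-A)[:2]);yaw=np.arctan2(-yv[0],yv[1])
print("yaw",yaw)
print("ball",tri(ray(s,*S(131,187)),ray(d,*D(689,194))))
def P(x,y,z,o,yaw):return np.r_[o+R.from_euler('z',yaw).as_matrix()[:2,:2]@[x,y],z]
o=((B+C)/2)[:2];print("origin",o)
for n,(x,y,z) in dict(top=(-.131*.866,.131*.5,.156),grip=(-.117*.866,.117*.5,.136),pointer=(-.117,0,.095),clamp0=(-.078,-.19,.106),duct=(.075,.185,.014)).items():
    p=P(x,y,z,o,yaw);q=proj(s,p)[0];r=proj(d,p)[0]
    print(n,p,"scenezoom",(q-[250,165])*5,"sidezoom",(r-[205,145])*5)
print("top side candidates", onz(d,*D(470,352),.156),onz(d,*D(560,380),.156))
E
```

```text
corners +x-y [ 0.6911 -0.2328  0.014 ] +x+y [0.7613 0.197  0.014 ] -x-y [ 0.4928 -0.2046  0.014 ] side +x+y [0.7588 0.1969 0.014 ]
AB 0.4355286876632025 AC 0.20026894435396847
yaw -0.1618909421709281
ball (array([ 0.527 , -0.1795,  0.1143]), np.float64(0.0009750631825951592))
origin [ 0.627  -0.0038]
top [0.5256 0.0791 0.156 ] scenezoom [513.4984 153.0296] sidezoom [476.9543 351.2507]
grip [0.5365 0.0703 0.136 ] scenezoom [498.3764 184.5161] sidezoom [471.8081 363.3971]
pointer [0.5116 0.0151 0.095 ] scenezoom [413.6491 192.4875] sidezoom [556.4409 378.211 ]
clamp0 [ 0.5194 -0.1787  0.106 ] scenezoom [131.822  183.7465] sidezoom [695.4211 206.071 ]
duct [0.7309 0.1667 0.014 ] scenezoom [640.2719 537.5091] sidezoom [149.7712 497.1604]
top side candidates [0.531  0.0808 0.156 ] [0.4701 0.0765 0.156 ]
```

```bash
python3 - <<'E'
from h import *
s,d=cam("scene"),cam("side");np.set_printoptions(precision=4,suppress=True)
o=np.array([.627,-.0038]);y=-.162
def loc(p):return R.from_euler('z',-y).apply(np.r_[p[:2]-o,p[2]])
for n,a,b in(("armend",(515,245),(283,137)),("elbow",(712,295),(90,145))):
    p,e=tri(ray(s,*S(*a)),ray(d,*D(*b)));print(n,p,e,"local",loc(p))
# ring outline check: outer left/right extents in scene at z .25
for q in((216,185),(570,190)):print(loc(onz(s,*S(*q),.25)))
E
```

```text
armend [0.6743 0.0648 0.2527] 0.005856408048371691 local [0.0356 0.0754 0.2527]
elbow [0.7321 0.1663 0.2873] 0.005523976840092936 local [0.0763 0.1848 0.2873]
[ 0.0253 -0.1004  0.25  ]
[-0.0114  0.1041  0.25  ]
```

>>> jog_arm(increments=[{"translation":[0,0,-0.15],"spin":0,"fingers":1},{"translation":[0,0,-0.16],"spin":0,"fingers":1},{"translation":[0,0,-0.16],"spin":0,"fingers":1},{"translation":[0,0,-0.05],"spin":0,"fingers":0.1}])

```text
time: 0.5
position: [0.7014, -0.0001, 0.3756]
tool_rot: [2.218, 2.218, 0.007]
ft_force: [1.0, -0.1, 0.3]
gripper_width: 0.94
gripper_force: 0.0
```

>>> jog_arm(increments=[{"translation":[0,0,0],"spin":-0.141,"fingers":0.1},{"translation":[0,0,0],"spin":-0.141,"fingers":0.1},{"translation":[0,0,0],"spin":-0.141,"fingers":0.1},{"translation":[0,0,0],"spin":-0.141,"fingers":0.1},{"translation":[0,0,0],"spin":-0.141,"fingers":0.1}])

```text
time: 1.0
position: [0.6997, 0.0, 0.3689]
tool_rot: [-1.261, -2.876, 0.001]
ft_force: [-0.5, 0.4, 1.0]
gripper_width: 0.552
gripper_force: 0.0
```

>>> jog_arm(increments=[{"translation":[0,0,0],"spin":-0.14,"fingers":0.1},{"translation":[0,0,0],"spin":0,"fingers":0.1}])

```text
time: 1.2
position: [0.6997, -0.0, 0.369]
tool_rot: [-1.052, -2.959, 0.001]
ft_force: [-1.3, -0.1, -0.5]
gripper_width: 0.554
gripper_force: 0.0
```

```bash
cat >> h.py <<'E'
def delta(target):  # world target -> tool-axis shares of 300 mm
    from bench import robot
    s=robot.read_state();T=R.from_rotvec(s["tool_rot"])
    m=T.as_matrix();print("pos",s["position"].round(4),"x-axis deg",np.degrees(np.arctan2(m[1,0],m[0,0])).round(2),"z",m[:,2].round(3),"F",s["ft_force"].round(1))
    print("shares",(T.inv().apply(np.array(target)-s["position"])/.3).round(4));return s
E
python3 -c "
from h import *
delta([.472,.123,.376])"
```

```text
pos [ 0.6997 -0.      0.369 ] x-axis deg 140.84 z [-0.001  0.    -1.   ] F [-1.3 -0.1 -0.5]
shares [ 0.8475 -0.1613 -0.0224]
```

>>> jog_arm(increments=[{"translation":[0.14,-0.027,0],"spin":0,"fingers":0.1},{"translation":[0.14,-0.027,0],"spin":0,"fingers":0.1},{"translation":[0.14,-0.027,0],"spin":0,"fingers":0.1},{"translation":[0.14,-0.027,0],"spin":0,"fingers":0.1},{"translation":[0.14,-0.027,0],"spin":0,"fingers":0.1}])

```text
time: 1.7
position: [0.5101, 0.1022, 0.3693]
tool_rot: [-1.064, -2.955, 0.0]
ft_force: [-0.1, 0.9, 0.5]
gripper_width: 0.551
gripper_force: 0.0
```

>>> jog_arm(increments=[{"translation":[0.14,-0.027,0],"spin":0,"fingers":0.1},{"translation":[0,0,0],"spin":0,"fingers":0.1},{"translation":[0,0,0],"spin":0,"fingers":0.1}])

```text
time: 2.0
position: [0.4739, 0.1223, 0.37]
tool_rot: [1.06, 2.957, 0.0]
ft_force: [0.3, -0.4, -0.4]
gripper_width: 0.55
gripper_force: 0.0
```

```bash
python3 - <<'E'
from h import *
from bench import vision
s=delta([.472,.123,.16]);c=vision.capture("wrist");pickle.dump((s,c),open("wrist1.pkl","wb"))
T=np.eye(4);T[:3,:3]=R.from_rotvec(s["tool_rot"]).as_matrix();T[:3,3]=s["position"]
W=T@np.array(c["tool_from_camera"]);print(c["intrinsics"],W.round(3))
cv2.imwrite("pics/wrist1.png",c["pixels"][:,:,::-1])
v=dict(intrinsics=c["intrinsics"],origin=W[:3,3],attitude=R.from_matrix(W[:3,:3]).as_rotvec());pickle.dump(v,open("w1.pkl","wb"))
print(proj(v,[[.5256,.0791,.156],[.5116,.0151,.095],[.527,-.1795,.112]]))
E
```

```text
pos [0.4739 0.1223 0.37  ] x-axis deg 140.56 z [ 0.001  0.    -1.   ] F [ 0.3 -0.4 -0.4]
shares [ 0.0066 -0.0025  0.7001]
[[279.84645141   0.         323.40663331]
 [  0.         279.84645141 199.19722037]
 [  0.           0.           1.        ]] [[ 0.635 -0.75  -0.183  0.423]
 [ 0.772  0.617  0.151  0.165]
 [-0.    -0.237  0.972  0.541]
 [ 0.     0.     0.     1.   ]]
[[322.89984531 226.17325045]
 [288.40409663 231.00050027]
 [208.87362639 307.83045013]]
```

View pics/wrist1.png

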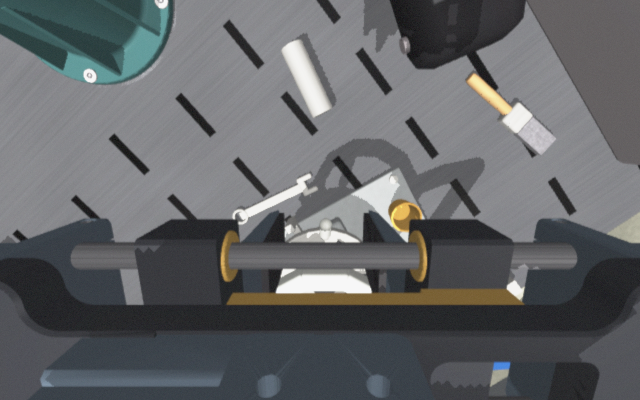

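Wrist view: the lever's round end is at (326,226), against a predicted (323,226), so it sits between the fingers within about 4 mm. Next I descend outside the ring and slide in.

>>> jog_arm(increments=[{"translation":[0,0,0.147],"spin":0,"fingers":0.1},{"translation":[0,0,0.147],"spin":0,"fingers":0.1},{"translation":[0,0,0.147],"spin":0,"fingers":0.1},{"translation":[0,0,0.147],"spin":0,"fingers":0.1},{"translation":[0,0,0.147],"spin":0,"fingers":0.1}])

```text
time: 2.55
position: [0.4749, 0.1214, 0.1475]
tool_rot: [1.061, 2.957, 0.0]
ft_force: [1.8, 0.7, 0.3]
gripper_width: 0.551
gripper_force: 0.0
```

>>> jog_arm(increments=[{"translation":[0,0,0],"spin":0,"fingers":0.1},{"translation":[0,0,0],"spin":0,"fingers":0.1}])

```text
time: 2.75
position: [0.4748, 0.1216, 0.1497]
tool_rot: [-1.059, -2.956, 0.001]
ft_force: [1.1, -0.8, 1.3]
gripper_width: 0.554
gripper_force: 0.0
```

```bash
python3 - <<'E'
from h import *
a=np.radians(140.6);t=[.627+.149*np.cos(a),-.0038+.149*np.sin(a),.148]
print(t);delta(t)
E
```

```text
[np.float64(0.5118626975488947), np.float64(0.09077484646713786), 0.148]
pos [0.4748 0.1216 0.1497] x-axis deg 140.6 z [-0.002 -0.    -1.   ] F [ 1.1 -0.8  1.3]
shares [-0.1607 -0.001   0.0056]
```

>>> jog_arm(increments=[{"translation":[-0.06,0,0.005],"spin":0,"fingers":0.1},{"translation":[-0.05,0,0],"spin":0,"fingers":0.1},{"translation":[-0.03,0,0],"spin":0,"fingers":0.1},{"translation":[-0.01,0,0],"spin":0,"fingers":0.1},{"translation":[-0.005,0,0],"spin":0,"fingers":0.1}])

```text
time: 3.25
position: [0.5106, 0.0922, 0.1483]
tool_rot: [1.057, 2.958, 0.0]
ft_force: [0.4, 0.5, 0.2]
gripper_width: 0.549
gripper_force: 0.0
```

```bash
python3 - <<'E'
from h import *
from bench import vision
delta([.512,.0908,.148])
b=vision.capture("side")["pixels"][145:265,205:365,::-1];a=vision.capture("scene")["pixels"][165:285,250:410,::-1]
cv2.imwrite("pics/in.png",cv2.resize(np.hstack([a,b]),(800,300),interpolation=2))
E
```

```text
pos [0.5106 0.0922 0.1483] x-axis deg 140.66 z [ 0.  0. -1.] F [0.4 0.5 0.2]
shares [-0.0064 -0.0006  0.0009]
```

View pics/in.png

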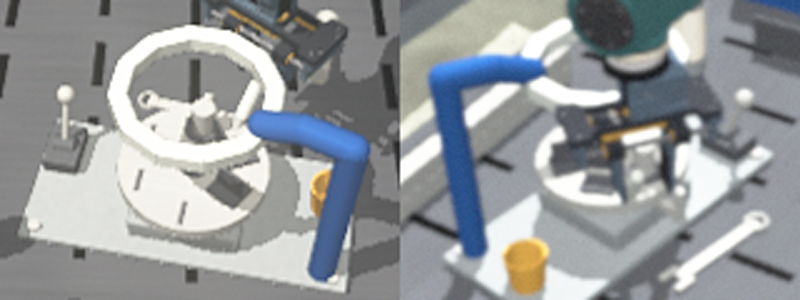

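>>> jog_arm(increments=[{"translation":[-0.01,0,0],"spin":0,"fingers":0.1},{"translation":[-0.002,-0.043,0],"spin":-0.083,"fingers":0.1},{"translation":[-0.002,-0.043,0],"spin":-0.083,"fingers":0.1},{"translation":[0,0,0],"spin":0,"fingers":0.1},{"translation":[0,0,0],"spin":0,"fingers":0.1}])

```text
time: 3.85
position: [0.498, 0.0694, 0.148]
tool_rot: [-0.798, -3.038, 0.0]
ft_force: [0.9, 1.4, 0.7]
gripper_width: 0.554
gripper_force: 0.5
```

```bash
cat >> h.py <<'E'
def arc():
    s=delta([.5,0,.148]);p=s["position"][:2]-[.627,-.0038];print("R",np.hypot(*p).round(4),"ang",np.degrees(np.arctan2(p[1],p[0])).round(2)%360)
E
python3 -c "
from h import *
arc()"
```

```text
pos [0.498  0.0694 0.148 ] x-axis deg 150.55 z [-0.  0. -1.] F [0.9 1.4 0.7]
shares [-0.1196 -0.1982 -0.    ]
R 0.1484 ang 150.42
```

>>> jog_arm(increments=[{"translation":[-0.002,-0.043,0],"spin":-0.083,"fingers":0.1},{"translation":[-0.002,-0.043,0],"spin":-0.083,"fingers":0.1},{"translation":[0,0,0],"spin":0,"fingers":0.1}])

```text
time: 4.15
position: [0.4875, 0.0458, 0.148]
tool_rot: [0.527, 3.097, 0.001]
ft_force: [-0.4, 5.6, -0.4]
gripper_width: 0.552
gripper_force: 2.1
```

```bash
python3 - <<'E'
from h import *
from bench import vision
arc()
a=vision.capture("scene")["pixels"][165:285,250:410,::-1]
cv2.imwrite("pics/push.png",cv2.resize(a,(800,600),interpolation=2))
E
```

```text
pos [0.4875 0.0458 0.148 ] x-axis deg 160.69 z [ 0.     0.001 -1.   ] F [-0.4  5.6 -0.4]
shares [-8.980e-02 -1.304e-01 -1.000e-04]
R 0.1481 ang 160.41
```

View pics/push.png

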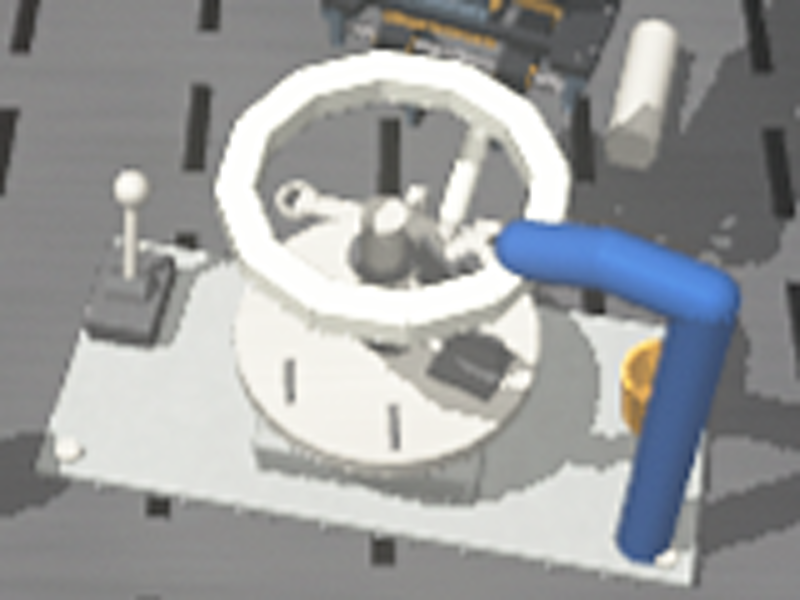

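The lever now stands at (465,175), against (500,200) before. The table is turning under a 5.6 N push and the ring is untouched, so I continue.

>>> jog_arm(increments=[{"translation":[-0.002,-0.043,0],"spin":-0.083,"fingers":0.1},{"translation":[-0.002,-0.043,0],"spin":-0.083,"fingers":0.1},{"translation":[0,0,0],"spin":0,"fingers":0.1}])

```text
time: 4.5
position: [0.4812, 0.0206, 0.1479]
tool_rot: [-0.256, -3.131, -0.0]
ft_force: [-1.3, 2.4, 1.3]
gripper_width: 0.552
gripper_force: 1.2
```

>>> jog_arm(increments=[{"translation":[-0.002,-0.043,0],"spin":-0.083,"fingers":0.1},{"translation":[-0.002,-0.043,0],"spin":-0.083,"fingers":0.1},{"translation":[0,0,0],"spin":0,"fingers":0.1}])

```text
time: 4.8
position: [0.4794, -0.0053, 0.1479]
tool_rot: [0.014, -3.141, 0.0]
ft_force: [0.5, -0.1, -0.2]
gripper_width: 0.549
gripper_force: 0.0
```

```bash
python3 -c "
from h import *
arc()"
```

```text
pos [ 0.4794 -0.0053  0.1479] x-axis deg -179.48 z [-0. -0. -1.] F [ 0.5 -0.1 -0.2]
shares [-0.0689  0.017  -0.0002]
R 0.1476 ang 180.58
```

>>> jog_arm(increments=[{"translation":[-0.001,-0.043,0],"spin":-0.083,"fingers":0.1},{"translation":[-0.001,-0.043,0],"spin":-0.083,"fingers":0.1},{"translation":[-0.001,-0.043,0],"spin":-0.083,"fingers":0.1},{"translation":[-0.001,-0.043,0],"spin":-0.083,"fingers":0.1},{"translation":[0,0,0],"spin":0,"fingers":0.1}])

```text
time: 5.3
position: [0.488, -0.056, 0.1479]
tool_rot: [0.554, -3.092, 0.0]
ft_force: [-1.1, -0.5, -0.3]
gripper_width: 0.546
gripper_force: 0.0
```

>>> jog_arm(increments=[{"translation":[0,0,0],"spin":0,"fingers":0.1},{"translation":[0,0,0],"spin":0,"fingers":0.1},{"translation":[0,0,0],"spin":0,"fingers":0.1},{"translation":[0,0,0],"spin":0,"fingers":0.1},{"translation":[0,0,0],"spin":0,"fingers":0.1}])

```text
time: 5.8
position: [0.4875, -0.0555, 0.1479]
tool_rot: [-0.557, 3.092, -0.0]
ft_force: [-0.0, -0.8, -0.0]
gripper_width: 0.549
gripper_force: 0.0
```

```bash
python3 - <<'E'
from h import *
from bench import vision
arc()
a=vision.capture("scene")["pixels"][165:285,250:410,::-1]
cv2.imwrite("pics/click.png",cv2.resize(a,(800,600),interpolation=2))
E
```

```text
pos [ 0.4875 -0.0555  0.1479] x-axis deg -159.56 z [ 0. -0. -1.] F [-0.  -0.8 -0. ]
shares [-0.1036  0.1588 -0.0002]
R 0.1488 ang 200.34
```

View pics/click.png

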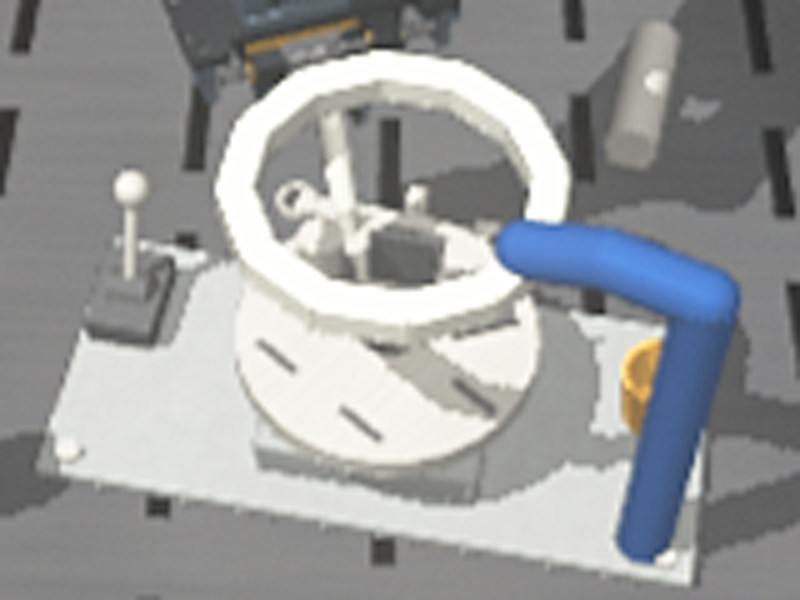

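The lever is now at (335,150), with the bracket at the pointer and no contact force. I retract radially and check the wrist joint's room.

>>> jog_arm(increments=[{"translation":[0.08,0,0],"spin":0,"fingers":0.1},{"translation":[0.1,0,0],"spin":0,"fingers":-1},{"translation":[0,0,-0.1],"spin":0,"fingers":-1},{"translation":[0,0,-0.1],"spin":0,"fingers":-1},{"translation":[0,0,0],"spin":0,"fingers":-1}])

```text
time: 6.35
position: [0.4388, -0.0751, 0.2113]
tool_rot: [-0.556, 3.087, -0.003]
ft_force: [0.4, -0.9, -0.7]
gripper_width: 0.229
gripper_force: 0.0
```

```bash
python3 -c "
from h import *
print(delta([.45,-.166,.21])['joints'].round(3))"
```

```text
pos [ 0.4388 -0.0751  0.2113] x-axis deg -159.57 z [ 0.005 -0.001 -1.   ] F [ 0.4 -0.9 -0.7]
shares [ 0.0708 -0.297   0.0051]
[-0.222 -0.039  2.238 -0.     0.937 -2.149]
```

>>> jog_arm(increments=[{"translation":[0,0,0],"spin":-0.133,"fingers":-1},{"translation":[0,0,0],"spin":-0.133,"fingers":-1},{"translation":[0,0,0],"spin":-0.133,"fingers":-1},{"translation":[0,0,0],"spin":-0.133,"fingers":-1},{"translation":[0,0,0],"spin":-0.133,"fingers":-1}])

```text
time: 6.85
position: [0.4367, -0.0745, 0.2073]
tool_rot: [1.587, -2.711, -0.001]
ft_force: [0.2, -0.1, 1.1]
gripper_width: 0.006
gripper_force: 0.0
```

```bash
python3 -c "
from h import *
print(delta([.465,-.16,.211])['joints'].round(3))"
```

```text
pos [ 0.4367 -0.0745  0.2073] x-axis deg -119.33 z [-0.001  0.    -1.   ] F [ 0.2 -0.1  1.1]
shares [ 0.2024 -0.2218 -0.0124]
[-0.221 -0.033  2.241 -0.     0.934 -2.851]
```

>>> jog_arm(increments=[{"translation":[0.1,-0.11,0],"spin":0,"fingers":-1},{"translation":[0.1,-0.11,0],"spin":0,"fingers":-1},{"translation":[0,0,0.13],"spin":0.1,"fingers":-1},{"translation":[0,0,0.13],"spin":0,"fingers":-1},{"translation":[0,0,0.12],"spin":0,"fingers":-1}])

```text
time: 7.35
position: [0.4642, -0.1595, 0.0919]
tool_rot: [1.433, -2.795, -0.0]
ft_force: [0.3, -0.2, 0.5]
gripper_width: 0.007
gripper_force: 0.0
```

```bash
python3 -c "
from h import *
print(delta([.568,-.178,.092])['joints'].round(3))"
```

```text
pos [ 0.4642 -0.1595  0.0919] x-axis deg -125.71 z [-0.  0. -1.] F [ 0.3 -0.2  0.5]
shares [-1.520e-01 -3.171e-01 -3.000e-04]
[-0.378  0.25   2.198 -0.     0.693 -2.897]
```

>>> jog_arm(increments=[{"translation":[-0.022,-0.046,0],"spin":0,"fingers":-1},{"translation":[-0.022,-0.046,0],"spin":0,"fingers":-1},{"translation":[-0.022,-0.046,0],"spin":0,"fingers":-1},{"translation":[-0.022,-0.046,0],"spin":0,"fingers":-1},{"translation":[-0.022,-0.046,0],"spin":0,"fingers":-1}])

```text
time: 7.85
position: [0.5424, -0.1731, 0.0954]
tool_rot: [-1.435, 2.793, -0.003]
ft_force: [-1.2, 1.1, 0.8]
gripper_width: 0.003
gripper_force: 0.6
```

>>> jog_arm(increments=[{"translation":[-0.02,-0.042,0],"spin":0,"fingers":-1},{"translation":[-0.012,-0.025,0],"spin":0,"fingers":-1},{"translation":[0,0,0],"spin":0,"fingers":-1}])

```text
time: 8.15
position: [0.5632, -0.1769, 0.0944]
tool_rot: [-1.435, 2.794, -0.001]
ft_force: [0.3, -0.4, 0.5]
gripper_width: 0.002
gripper_force: 0.0
```

```bash
python3 - <<'E'
from h import *
from bench import vision
delta([.571,-.178,.092])
a=vision.capture("scene")["pixels"][165:285,250:410,::-1];b=vision.capture("side")["pixels"][145:265,205:365,::-1]
cv2.imwrite("pics/clamp.png",cv2.resize(np.hstack([a,b]),(800,300),interpolation=2))
E
```

```text
pos [ 0.5632 -0.1769  0.0944] x-axis deg -125.63 z [ 0.001 -0.    -1.   ] F [ 0.3 -0.4  0.5]
shares [-0.0122 -0.0231  0.0079]
```

View pics/clamp.png

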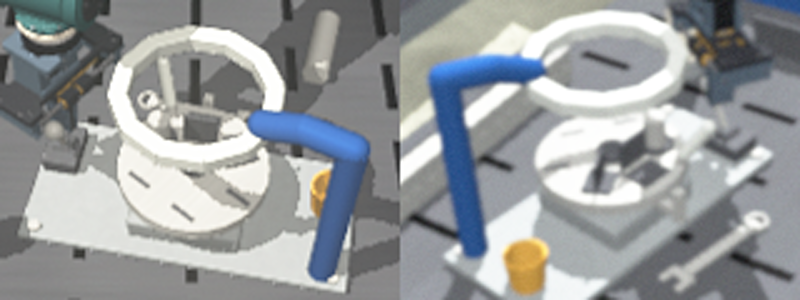

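The clamp ball is now over at about (272,216) in the scene view, leaning across, and the table is unchanged. I push on gently until the stop is felt.

>>> jog_arm(increments=[{"translation":[-0.008,-0.016,0],"spin":0,"fingers":-1},{"translation":[-0.008,-0.016,0],"spin":0,"fingers":-1},{"translation":[0,0,0],"spin":0,"fingers":-1}])

```text
time: 8.55
position: [0.5715, -0.1779, 0.0936]
tool_rot: [1.434, -2.793, -0.004]
ft_force: [-7.3, 5.1, 4.7]
gripper_width: 0.003
gripper_force: 4.3
```

>>> jog_arm(increments=[{"translation":[-0.004,-0.01,0],"spin":0,"fingers":-1},{"translation":[0,0,0],"spin":0,"fingers":-1}])

```text
time: 8.75
position: [0.5723, -0.1776, 0.093]
tool_rot: [1.432, -2.79, -0.011]
ft_force: [-20.4, 12.1, 12.5]
gripper_width: 0.006
gripper_force: 11.8
```

The force rose to about 25 N, so the lever is at its stop. I back off the way I came and lift.

>>> jog_arm(increments=[{"translation":[0.02,0.05,0],"spin":0,"fingers":-1},{"translation":[0.05,0.1,0],"spin":0,"fingers":-1},{"translation":[0.06,0.12,0],"spin":0,"fingers":-1},{"translation":[0.04,0.06,-0.1],"spin":0,"fingers":-1},{"translation":[0,0,-0.1],"spin":0,"fingers":-1}])

```text
time: 9.25
position: [0.4623, -0.1622, 0.1537]
tool_rot: [1.433, -2.793, -0.004]
ft_force: [0.9, -0.1, 0.9]
gripper_width: 0.006
gripper_force: 0.0
```

>>> jog_arm(increments=[{"translation":[0,0,0],"spin":0,"fingers":-1},{"translation":[0,0,0],"spin":0,"fingers":-1},{"translation":[0,0,0],"spin":0,"fingers":-1}])

```text
time: 9.55
position: [0.4653, -0.1628, 0.1533]
tool_rot: [1.435, -2.794, -0.001]
ft_force: [-0.0, -0.3, -0.6]
gripper_width: 0.003
gripper_force: 0.0
```

```bash
python3 - <<'E'
from h import *
from bench import vision
s=delta([.5,-.178,.1]);print(s["joint_vel"].round(3))
c=vision.capture("scene");print("ball expected at 1.0, .85, table lever px",(proj(c,[[.594,-.191,.106],[.583,-.189,.111],[.627+.131*np.cos(np.radians(200.7)),-.0038+.131*np.sin(np.radians(200.7)),.156]])-[250,165])*5)
cv2.imwrite("pics/end.png",cv2.resize(c["pixels"][165:285,250:410,::-1],(800,600),interpolation=2))
E
```

```text
pos [ 0.4653 -0.1628  0.1533] x-axis deg -125.64 z [-0.001  0.    -1.   ] F [-0.  -0.3 -0.6]
shares [-0.0261 -0.1236  0.1774]
[ 0.002  0.01   0.003  0.001  0.    -0.001]
ball expected at 1.0, .85, table lever px [[101.89503586 270.10590387]
 [106.04431121 252.37598437]
 [319.72048798 124.00538405]]
```

View pics/end.png

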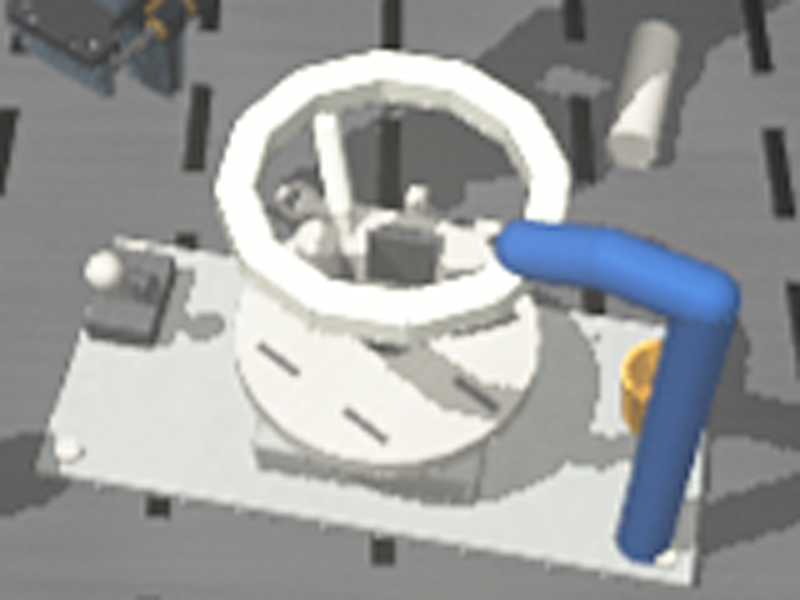

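The ball is at (104,271), matching the (102,270) expected at the stop. The lever is at (325,118), matching the detent, and the gripper is clear. I hand in.

```bash
python3 -c "
from bench import robot
print(robot.close_job())"
```

```text
the job is handed in; nothing more can be done
None
```

The table is turned one click so the bracket sits at the pointer, the clamp lever is thrown fully over to its stop, and the robot is clear; the job is handed in at about 9.6 s, and no verdict came back.

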